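# Test-run the bench extractor from its switch boxes and remote

### The arm

A 6-joint arm with a two-finger parallel gripper is mounted at the origin on a cart in front of the work surface, level with it; the furniture and walls round the work are solid. World frame = base frame: x ahead of the robot, y to its left, z up, the work surface at z = 0. Lengths are in m, angles in degrees, forces in N, time in s.
With the tool pointing down it reaches from about 0.225 to 0.875 m from the base axis. Payload 3.4 kg.
Tool frame: the origin (TCP) lies midway between the tips of the shut fingers; the grasp point (between the pads) lies 19 mm behind it; z points along the fingers, y is the line along which they close (so a half turn about z gives the same grasp; the last joint's range is limited). The gripper opens to 85 mm and grips with 20 to 120 N. Pads are 22 mm wide; open, the fingers measure 114 mm over their backs; the gripper's body (76 mm by 85 mm) begins 54 mm behind the grasp point. The pads swing forward as they close: fully open they stand 13 mm farther back than shut.
Start: joints at [-78.323, 15.808, 86.224, -0, 77.962, -6.933], TCP at [0.183, -0.545, 0.231] pointing down, gripper open.
Joint ranges: [-165.64, 165.64], [-43.16, 119.46], [12.63, 154.43], [-67.54, 247.53], [6.08, 155.33], [-154.97, 154.97]. Speed limits (degrees/s): [147.25, 147.25, 180, 180, 180, 180].

### API

Orientations are given as [roll, pitch, yaw] about the fixed x, y, z axes, in that order (R = Rz(yaw) Ry(pitch) Rx(roll)).
In Python, from station import readout, vision, env gives the robot as it stands. The module is installed in compiled form; this text tells all that it offers.
- The arm moves only by the shell command python3 -m handwheel 'ROWS' [OPENING]. ROWS is JSON, a list that holds one entry, the list of rows, each a list of 4 numbers: the shift along the tool's x, y, z in mm, then the turn about the tool's z in rad. In form: [[[tx, ty, tz, twist], ...]]. A call has 1 to 12 rows; each row shifts and turns the commanded pose from where the row before left it, along the tool's axes as they then stand; what a row does not reach is not made up. A row lasts 1/12 s, in which the tool goes at most 41.7 mm and 7.16 degrees, less where a joint would pass 70% of its speed; a pose out of reach is approached as far as the arm can. A call with a gripper value outside its range is refused whole. OPENING is the finger opening in mm, from 0 to 85.4, set as the call begins (- or left out, the last holds). The fingers move at their own pace and stop on an object; the grip force is fixed at half the most. Time passes only in rows, so rows that do not move let the fingers close. It gives the time, the measured TCP pose, the force, the opening and the grip force at its end, in the units of the state.
- readout.state(): the state, without advancing time (a new reading comes with each control period).
- vision.snapshot(name): name is "scene" or "top" or "wrist"; returns the picture (420x560x3 uint8, red, green, blue); there is no depth.
- vision.camera_model(name): a dict with "intrinsics" (3x3 intrinsics, pixels), "world_to_cam" (4x4, takes a point from world to camera coordinates). Camera axes: x right, y up, looking along -z (the intrinsics and any distortion apply to the point x, -y, -z); pixel columns grow to the right and rows downward; lengths in m; the calibration is good to about 2 mm. A picture is of the moment at which its call begins: read the wrist's pose just before it. camera_model takes no time and is no camera call; for the wrist camera it gives the pose at the moment of the call.
- env.hand_in(): hands the job in; it is judged then, once.
Trained networks look in the newest picture that a camera, given by its name, has taken for a name from the list of things; names that differ only in an ending like _2 or _b are one class to them, and where a whole thing is asked for, a point or a joint stands for the part that bears it (a point fixed in the world has none). Each returns a list of dicts, best first, with "confidence" (0 to 1); they miss things now and then, are a little off and sometimes report something else, mostly with a low value. They report only what shows in the picture. A call takes as long as a camera call.
- vision.find_in(camera, query): "box" ([left, top, right, bottom] in pixels, round what is visible of it).
- vision.silhouettes(camera, query): "mask" (420x560 bool, what is visible of it) and "box" ([left, top, right, bottom] in pixels, round what is visible of it).
- vision.tip_of(camera, query): "xy" ([column, row] in pixels: a listed point, or the origin of a listed thing).
The state is a dict: "time": time; "joints": joint angles; "qvel": joint speeds; "effort": joint torques, N m; "tcp_pos": TCP position; "tcp_rot": TCP orientation; "wrist_force": force on the tool from outside, world axes, zero at the start; "torque": the same for the moment, N m; "grip_width": opening from 0.0 (shut) to 1.0 (fully open); "finger_force": force on a finger pad.
Only numpy, scipy, OpenCV 4.12 (cv2) and the standard library are available. Lean on these libraries where they do the work, as an engineer would, in place of code of your own. Each camera call takes 0.05 s, during which the arm holds its last target. There are 200 camera calls.

### The job

Test-run the bench extractor with closed fingertips: push down the raised end of the big rocker switch until it is fully over, then push the popped-out square breaker button fully home, and last press the large round button on the hand remote fully down where the remote lies. Finish while still holding that large button down, for the extractor runs only as long as it is held. Do not press the mushroom stop button or the remote's small button, do not pick up or push the remote about, and leave the loose things around where they are.

Things in the scene. Friction and masses are not known exactly. Their poses are not given: they have to be found in the camera images.
- isolator: grey switch box 68x68x42 mm, fixed to the bench; origin at the centre of its underside, z up; carries the big rocker switch: a black shallow-V rocker, two flat halves 28 mm long (along the box's x) and 31 mm wide, pivoting across its middle at height 47 mm. While off, its -x half lies level (top face 54 mm above the bench) and its +x half slopes up to its end, 63 mm above the bench; when fully over it is the other way round. Box yaw is any angle
- rocker_raised_end (a point): point on the top face of the rocker, 19 mm from the pivot toward its +x end, the end that stands up while off (marked with a short grey bar); about 62 mm above the bench while off, 54 mm when on; this is where to push down
- rocker (a joint): rocker angle in rad: 0 = off (+x end up), 0.36 = fully over, on (+x half level, against the stop). Held by friction: needs about 3 N at rocker_raised_end over the whole 8 mm of travel there, and stays where it is left
- breaker_box: grey switch box 68x68x42 mm, fixed to the bench; origin at the centre of its underside, z up; carries the breaker: a black square push button 28x28 mm, popped out
- breaker_top (a point): centre of the top face of the square breaker button, 62 mm above the bench when popped out, 52 mm when home (then it still stands 6 mm proud of its collar)
- breaker (a joint): breaker travel in m: 0 = popped out, 0.010 = fully home against its stop. No spring: friction of about 3 N over the whole travel, stays where it is left
- stop_box: grey switch box 68x68x42 mm, fixed to the bench; origin at the centre of its underside, z up; carries the stop button, a black round mushroom head 42 mm across: not to be pressed
- stop_top (a point): centre of the top of the mushroom stop button, 70 mm above the bench
- stop (a joint): stop button travel in m: 0 = out, 0.006 = fully pressed (9 N spring)
- remote: loose wireless hand remote lying flat, buttons up: black shell 58 mm wide (x), 150 mm long (y), 30 mm thick, 0.5 kg, grey face plate; origin at the centre of its underside, z up. On it two round metal buttons: the large one 35 mm from the middle toward +y, the small one 22 mm from the middle toward -y
- run_top (a point): centre of the top of the large round button on the remote (30 mm across), 43 mm above the bench when out, 36 mm when fully down
- run (a joint): large button travel in m: 0 = out, 0.007 = fully down against its stop; a spring pushes it back, about 5 N when fully down
- small_top (a point): centre of the top of the small round button on the remote (16 mm across), 39 mm above the bench, 57 mm from the large one: not to be pressed
- small (a joint): small button travel in m: 0 = out, 0.004 = fully pressed (3.6 N spring)
- stub_pipe: short upright dark steel pipe offcut, 42 mm across, 75 mm tall; loose bystander, origin at the centre of its underside
- big_nut: large steel hexagon nut, 33x29x16 mm; loose bystander, origin at the centre of its underside
- tape_measure: yellow tape measure standing on its edge, 36x92x72 mm; loose bystander, origin at the centre of its underside
- screwdriver: screwdriver with orange handle, 216 mm long, 31 mm wide, 28 mm high; loose bystander, origin at the centre of its underside
- tape_roll: roll of black tape lying flat, 68 mm across, 19 mm high; loose bystander, origin at the centre of its underside

How it is judged (in metres and radians):
On the way, in this order (a step that is already met when the one before it is completed fails the run):
1. the rocker is fully over (value of joint rocker above 0.29 rad), for 0.1 s.
2. the breaker is home (value of joint rocker above 0.29 rad and value of joint breaker above 0.008 m), for 0.1 s.
3. the remote's large button is down (all of step 2 and value of joint run above 0.0045 m), for 0.2 s.
At the end, for the whole second after the job is handed in: The rocker is over (above 0.29 of 0.36 rad), the breaker is home (above 8 of 10 mm), and the fingers hold the remote's large button down (above 4.5 of 7 mm, more than 1 N) with the remote at rest, flat on the bench (all of step 3 and contact force between the fingers and remote above 1 N and height (world z) of remote below 0.006 m and angle between remote's own z axis and vertical below 0.1 rad and linear speed of remote below 0.02 m/s); the arm keeps its last pose, push and grip.
It fails at once if the breaker was pushed in before the rocker was over (value of joint breaker above 0.005 m and value of joint rocker below 0.2 rad).
It fails at once if the remote's large button was pressed before the breaker was in (value of joint run above 0.003 m and value of joint breaker below 0.007 m).
It fails at once if the stop button or the remote's small button was pressed (value of joint stop above 0.003 m or value of joint small above 0.002 m).
It fails at once if the remote was lifted, tipped or shifted by more than 30 mm (height (world z) of remote above 0.012 m or angle between remote's own z axis and vertical above 0.15 rad or distance of remote from where it was at the start of the episode above 0.03 m).
It fails at once if a bystander was shifted or lifted by more than 20 mm (distance of any of stub_pipe, big_nut, tape_measure, screwdriver, tape_roll from where it was at the start of the episode above 0.02 m).
It also fails if it takes over 43 s, if anything falls off the work surface, if the arm or the gripper's body presses on something with over 40 N, if the wrist force passes 120 N, or if a joint passes its speed limit or range.

## Working session

There is one attempt and no reset: what is moved stays moved. The work goes in short steps, Python scripts to look and compute and a shell command to move; the robot and the scene stay as the last step left them, time stands still between calls to the robot, and variables do not carry over. Pictures are saved under pics/ and viewed, at most 10 in all, crops included, and the job is handed in when it is done.

```bash
mkdir -p pics
cat > h.py <<'E'
from station import readout, vision, env
import numpy as np, cv2
def ray(cam,uv,z):
    m=vision.camera_model(cam);K=np.array(m["intrinsics"]);T=np.array(m["world_to_cam"])
    d=np.linalg.inv(K)@[uv[0],uv[1],1];d=T[:3,:3].T@(d*[1,-1,-1]);o=-T[:3,:3].T@T[:3,3]
    return o+d*(z-o[2])/d[2]
Z=dict(rocker_raised_end=.062,breaker_top=.062,run_top=.043,small_top=.039,stop_top=.07,isolator=0,breaker_box=0,stop_box=0,remote=0,stub_pipe=0,tape_measure=0,screwdriver=0,tape_roll=0,big_nut=0)
E
python3 - <<'E'
from h import *
for c in ("top","scene"):
    im=vision.snapshot(c);cv2.imwrite(f"pics/{c}0.png",im[:,:,::-1])
    for n,z in Z.items():
        r=vision.tip_of(c,n)
        print(c,n,[(np.round(q["xy"]),round(q["confidence"],2),np.round(ray(c,q["xy"],z)[:2],3)) for q in r[:2]])
s=readout.state();print(s["time"],s["tcp_pos"],s["tcp_rot"])
E
```

```text
top rocker_raised_end [(array([263., 175.]), 0.52, array([0.627, 0.043])), (array([180., 179.]), 0.42, array([0.611, 0.267]))]
top breaker_top [(array([180., 179.]), 0.7, array([0.611, 0.268]))]
top run_top [(array([255., 246.]), 0.55, array([0.436, 0.059]))]
top small_top [(array([276., 245.]), 0.6, array([0.44 , 0.002]))]
top stop_top [(array([334., 186.]), 0.47, array([ 0.599, -0.149]))]
top isolator [(array([255., 179.]), 0.65, array([0.629, 0.068])), (array([264., 175.]), 0.64, array([0.64 , 0.042]))]
top breaker_box [(array([188., 184.]), 0.88, array([0.609, 0.258]))]
top stop_box [(array([258., 245.]), 0.7, array([0.44 , 0.053])), (array([330., 190.]), 0.55, array([ 0.6  , -0.149]))]
top remote [(array([268., 245.]), 0.58, array([0.441, 0.026]))]
top stub_pipe [(array([216., 197.]), 0.68, array([0.572, 0.177])), (array([258., 245.]), 0.62, array([0.44 , 0.054]))]
top tape_measure [(array([185., 238.]), 0.92, array([0.456, 0.26 ])), (array([180., 178.]), 0.47, array([0.627, 0.283]))]
top screwdriver [(array([382., 235.]), 0.96, array([ 0.475, -0.298])), (array([186., 240.]), 0.
[... 696 characters left out ...]
7, 0.263]))]
scene stop_box [(array([304., 197.]), 0.88, array([ 0.609, -0.16 ])), (array([305., 174.]), 0.24, array([ 0.673, -0.257]))]
scene remote [(array([321., 258.]), 0.93, array([0.439, 0.02 ]))]
scene stub_pipe [(array([229., 269.]), 0.77, array([0.572, 0.172]))]
scene tape_measure [(array([247., 322.]), 0.59, array([0.446, 0.262]))]
scene screwdriver [(array([380., 192.]), 0.71, array([ 0.464, -0.301]))]
scene tape_roll [(array([338., 184.]), 0.67, array([ 0.573, -0.271]))]
scene big_nut [(array([281., 225.]), 0.47, array([ 0.581, -0.026])), (array([187., 283.]), 0.44, array([0.611, 0.256]))]
1.5 [ 0.18352646 -0.54498367  0.23132966] [ 1.79992106e+02 -9.56133207e-04  1.86105456e+01]
```

View pics/top0.png

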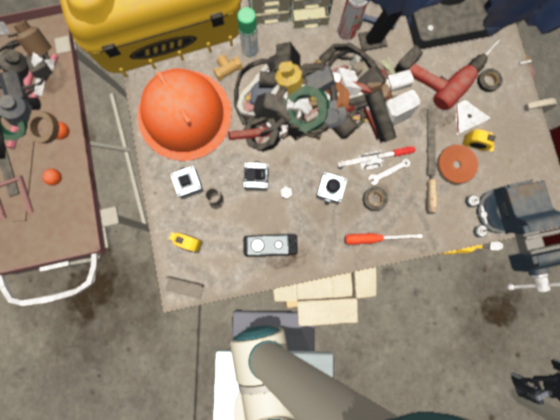

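View pics/scene0.png

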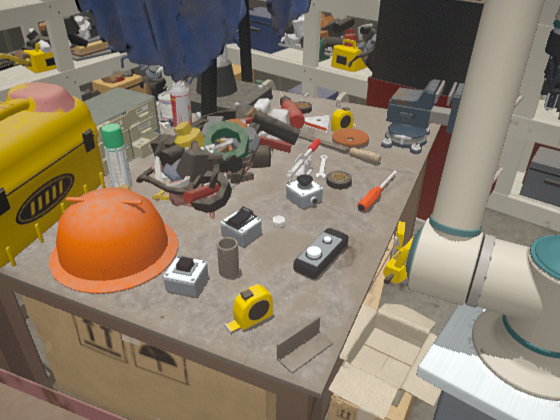

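The pictures agree with the networks. Top view: rocker at (256,177), breaker at (184,182), stop at (332,187), remote at (270,245) with its large button on the left at (256,246). The isolator's raised end points toward world −y. I'll turn the tool to yaw 0, shut the fingers and look from above.

```bash
python3 -m handwheel '[[[0,0,0,0.108],[0,0,0,0.108],[0,0,0,0.108],[23,-33,0,0],[23,-33,0,0],[23,-33,0,0],[23,-33,0,0],[23,-33,0,0],[23,-33,0,0],[23,-33,0,0],[23,-33,0,0],[23,-33,0,0]]]' 0
python3 -m handwheel '[[[23,-33,0,0],[23,-33,0,0],[23,-33,0,0],[23,-33,0,0],[23,-33,0,0],[23,-33,0,0],[23,-33,0,0],[23,-33,0,0],[23,-33,0,0],[0,0,0,0],[0,0,0,0],[0,0,0,0]]]'
cat > look.py <<'E'
from h import *
import sys
s=readout.state();print(s["time"],s["tcp_pos"],s["tcp_rot"],s["wrist_force"])
im=vision.snapshot("wrist");cv2.imwrite(f"pics/{sys.argv[1]}.png",im[:,:,::-1])
for n in sys.argv[2:]:
    print(n,[(np.round(q["xy"]),round(q["confidence"],2),np.round(ray("wrist",q["xy"],Z[n])[:2],4)) for q in vision.tip_of("wrist",n)[:2]])
E
python3 look.py w1 rocker_raised_end isolator breaker_top run_top small_top stop_top
```

```text
time: 2.5
tcp_pos: [0.391, -0.2461, 0.2316]
tcp_rot: [180.0, -0.0, 0.0]
wrist_force: [0.9, 0.2, 0.1]
grip_width: -0.002
finger_force: 0.0
time: 3.5
tcp_pos: [0.5965, 0.0491, 0.2309]
tcp_rot: [179.9, 0.1, 0.1]
wrist_force: [-0.3, 0.1, 0.2]
grip_width: 0.003
finger_force: 0.0
3.5 [0.5964964  0.04914119 0.23090373] [1.79947768e+02 7.72710457e-02 8.87073917e-02] [-0.2527208   0.10796818  0.19943249]
rocker_raised_end [(array([288., 154.]), 0.73, array([0.6309, 0.0445]))]
isolator [(array([271., 147.]), 0.59, array([0.6317, 0.0636]))]
breaker_top [(array([ 69., 175.]), 0.76, array([0.6111, 0.2545]))]
run_top [(array([495., 183.]), 0.17, array([ 0.5987, -0.1673]))]
small_top [(array([ 71., 175.]), 0.44, array([0.6074, 0.2681]))]
stop_top [(array([495., 182.]), 0.59, array([ 0.6054, -0.1491]))]
```

View pics/w1.png

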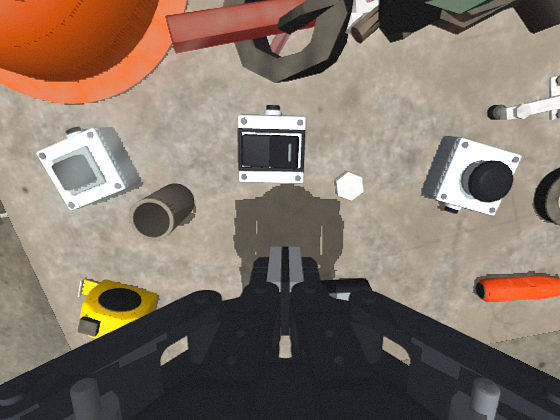

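The wrist view shows the rocker with its grey bar at (291,152), the breaker at (79,173), the stop at (490,182), and the nut (white) at (349,186). The rocker point is 19 mm from the box centre, as it must be. I'll press it.

```bash
python3 -m handwheel '[[[17,3,0,0],[17.5,3,0,0],[0,0,30,0],[0,0,30,0],[0,0,30,0],[0,0,30,0],[0,0,30,0],[0,0,9,0],[0,0,0,0],[0,0,4,0],[0,0,3,0],[0,0,3,0]]]'
python3 -m handwheel '[[[0,0,3,0],[0,0,3,0],[0,0,2,0],[0,0,2,0],[0,0,1,0],[0,0,0,0],[0,0,0,0]]]'
```

```text
time: 4.85
tcp_pos: [0.6331, 0.0433, 0.0642]
tcp_rot: [180.0, -0.2, 0.0]
wrist_force: [-0.1, -0.2, 0.5]
grip_width: 0.001
finger_force: 0.0
time: 5.43
tcp_pos: [0.6325, 0.043, 0.0539]
tcp_rot: [180.0, -0.2, 0.1]
wrist_force: [-2.7, -2.4, 13.7]
grip_width: 0.0
finger_force: 7.0
```

13.7 N at z = 54 mm means the rocker is against its stop. Next I'll rise, move over and look at both switches.

```bash
python3 -m handwheel '[[[0,0,-10,0],[0,0,-30,0],[0,0,-30,0],[0,0,-30,0],[0,0,-30,0],[-12,-30,0,0],[-12,-30,0,0],[-12,-30,0,0],[-12,-30,0,0],[-12,-30,0,0],[0,0,0,0],[0,0,0,0]]]'
python3 look.py w2 rocker_raised_end isolator breaker_top breaker_box
```

```text
time: 6.43
tcp_pos: [0.57, 0.1953, 0.181]
tcp_rot: [-180.0, 0.1, 0.2]
wrist_force: [0.3, -0.7, 0.6]
grip_width: 0.002
finger_force: 0.0
6.4333 [0.57002982 0.19533804 0.18097242] [-1.79969853e+02  7.66725690e-02  2.35433560e-01] [ 0.31859244 -0.7192951   0.5694346 ]
rocker_raised_end [(array([478., 127.]), 0.7, array([0.6318, 0.0438]))]
isolator [(array([421., 122.]), 0.74, array([0.6347, 0.0628]))]
breaker_top [(array([207., 151.]), 0.77, array([0.6137, 0.2536]))]
breaker_box [(array([223., 145.]), 0.93, array([0.6134, 0.2523]))]
```

View pics/w2.png

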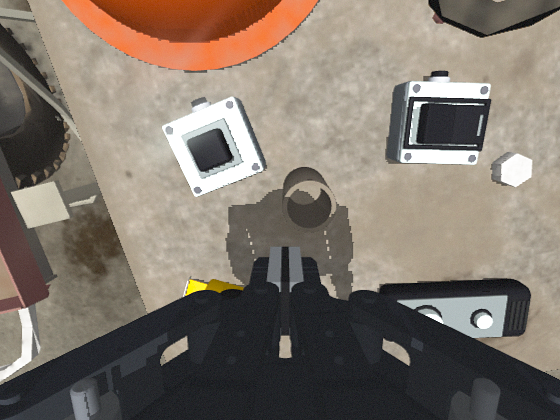

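The breaker button's black top is at (209,149), which gives (0.614, 0.253), and the box origin agrees. The rocker now tilts the other way.

```bash
python3 -m handwheel '[[[22,-29,0,0],[22,-29,0,0],[0,0,30,0],[0,0,30,0],[0,0,30,0],[0,0,20,0],[0,0,0,0],[0,0,4,0],[0,0,3,0],[0,0,3,0],[0,0,3,0],[0,0,3,0]]]'
python3 -m handwheel '[[[0,0,2,0],[0,0,2,0],[0,0,1,0],[0,0,0,0],[0,0,0,0]]]'
```

```text
time: 7.68
tcp_pos: [0.6167, 0.2515, 0.0569]
tcp_rot: [-180.0, -0.2, 0.0]
wrist_force: [1.5, 0.1, 1.9]
grip_width: 0.001
finger_force: 1.4
time: 8.1
tcp_pos: [0.6167, 0.2515, 0.052]
tcp_rot: [-180.0, -0.2, 0.1]
wrist_force: [1.4, -1.0, 7.3]
grip_width: -0.004
finger_force: 3.8
```

```bash
python3 -m handwheel '[[[0,0,1.5,0],[0,0,0,0],[0,0,-10,0],[0,0,-30,0],[0,0,-30,0],[0,0,-30,0],[0,0,-30,0],[0,0,0,0]]]'
python3 -m handwheel '[[[-28,24,0,0],[-28,24,0,0],[-28,24,0,0],[-28,24,0,0],[-28,24,0,0],[-28,24,0,0],[-28,24,0,0],[-28,24,0,0],[0,0,0,0],[0,0,0,0]]]'
python3 look.py w3 run_top small_top remote breaker_top rocker_raised_end
```

```text
time: 8.77
tcp_pos: [0.6183, 0.2527, 0.1858]
tcp_rot: [-179.8, -0.6, 0.1]
wrist_force: [0.6, -0.1, 1.1]
grip_width: -0.003
finger_force: 0.0
time: 9.6
tcp_pos: [0.3896, 0.0587, 0.1786]
tcp_rot: [-180.0, 0.0, -0.1]
wrist_force: [0.3, -0.1, -0.4]
grip_width: 0.003
finger_force: 0.0
9.6 [0.38962048 0.05873457 0.17859048] [-1.79976870e+02  4.35229154e-02 -8.67531247e-02] [ 0.2642639  -0.08487749 -0.39111683]
run_top [(array([291., 138.]), 0.84, array([0.4434, 0.0541])), (array([ 78., 134.]), 0.25, array([0.447 , 0.2302]))]
small_top [(array([359., 137.]), 0.79, array([ 0.4444, -0.0031])), (array([292., 140.]), 0.62, array([0.4419, 0.0539]))]
remote [(array([327., 135.]), 0.78, array([0.4439, 0.0191]))]
breaker_top []
rocker_raised_end []
```

View pics/w3.png

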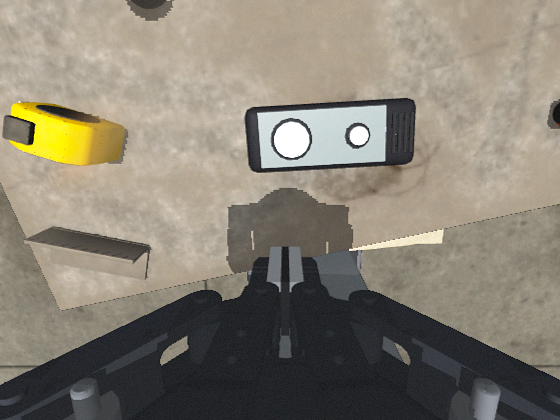

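Both remote buttons are clear, the large one at (291,139) and the small one at (358,135). They measure 57 mm apart, as specified. I'll press the large one at (0.443, 0.054).

```bash
python3 -m handwheel '[[[26,2,0,0],[26,2,0,0],[0,0,30,0],[0,0,30,0],[0,0,30,0],[0,0,30,0],[0,0,8,0],[0,0,0,0],[0,0,0,0]]]'
python3 -m handwheel '[[[0,0,3,0],[0,0,3,0],[0,0,3,0],[0,0,2,0],[0,0,2,0],[0,0,1,0],[0,0,1,0],[0,0,0,0],[0,0,0,0]]]'
```

```text
time: 10.65
tcp_pos: [0.4443, 0.0555, 0.051]
tcp_rot: [180.0, -0.0, 0.1]
wrist_force: [-0.2, -0.1, 0.5]
grip_width: 0.0
finger_force: 0.0
time: 11.4
tcp_pos: [0.4445, 0.0552, 0.0365]
tcp_rot: [180.0, -0.1, 0.0]
wrist_force: [1.0, 0.2, 6.0]
grip_width: 0.004
finger_force: 3.5
```

```bash
python3 -m handwheel '[[[0,0,1,0],[0,0,1,0],[0,0,0,0],[0,0,0,0],[0,0,0,0],[0,0,0,0],[0,0,0,0],[0,0,0,0]]]'
python3 - <<'E'
from h import *
a=vision.snapshot("scene");cv2.imwrite("pics/s2.png",cv2.resize(a[140:340,130:410,::-1],(784,560)))
E
```

```text
time: 12.07
tcp_pos: [0.4446, 0.0552, 0.0363]
tcp_rot: [180.0, -0.2, 0.0]
wrist_force: [-4.2, 1.3, 25.6]
grip_width: 0.002
finger_force: 12.4
```

View pics/s2.png

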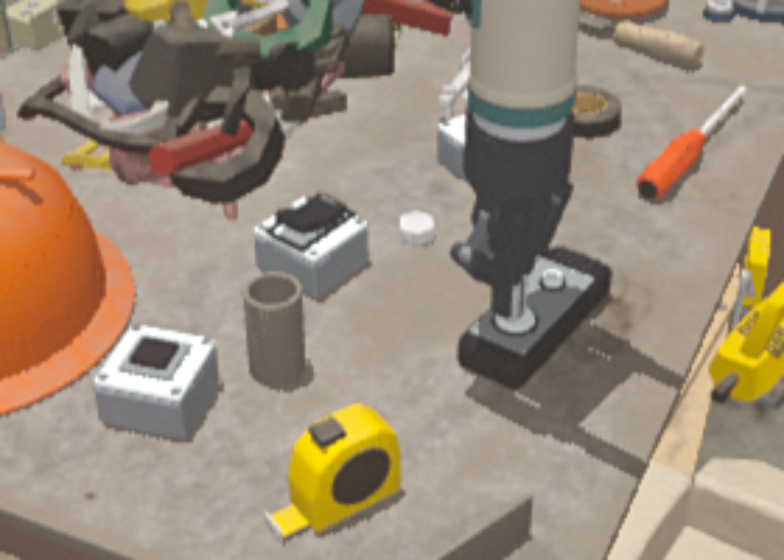

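The crop shows the large button held down at (515,320), the breaker low at (155,352), the rocker over at (315,215), and the bystanders in place. The push is firm against the button's stop, so I'm handing in.

```bash
python3 -c "from station import env; print(env.hand_in())"
```

```text
the job is handed in; nothing more can be done
None
```

The job is handed in: the rocker is fully over, the breaker is home, and the fingers are holding the remote's large button down against its stop at about 25 N; no verdict was returned.

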